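# Nip down a gearbox cover under the clamping bridge

## Robot

A 7-joint arm with a two-finger parallel gripper is mounted at the origin on the work surface. World frame = base frame: x ahead of the robot, y to its left, z up, the work surface at z = 0. Lengths are in mm, angles in rad, forces in N, time in s.
With the tool pointing down it reaches from about 400 to 875 mm from the base axis. Payload 4.4 kg.
Tool frame: the origin (TCP) lies at the very end of the fingers, on their centre line; the grasp point (between the pads) lies 19 mm behind it; z points along the fingers, y is the direction in which the jaws open and shut (so a half turn about z gives the same grasp; the last joint's range is limited). The gripper opens to 85 mm and grips with 20 to 120 N. Pads are 22 mm wide; open, the fingers measure 114 mm over their backs; the gripper's body (76 mm by 85 mm) begins 54 mm behind the grasp point. The pads swing forward as they close: fully open they stand 13 mm farther back than shut.
Start: joints at [-1.412, 0.628, 0.038, 1.517, -0.027, 0.996, -0.02], TCP at [144.866, 633.666, 201.213] pointing down, gripper open.
Joint ranges: [-3.06, 3.06], [-0.37, 2.12], [-1.25, 1.32], [0.18, 2.47], [-1.1, 4.24], [0.23, 1.98], [-2.94, 2.94]. Speed limits (rad/s): [2.57, 2.57, 3.14, 3.14, 3.14, 3.14, 3.14].

## Interface

Orientations are given as [roll, pitch, yaw] about the fixed x, y, z axes, in that order (R = Rz(yaw) Ry(pitch) Rx(roll)).
In Python, from cell import ctrl, eyes gives the robot as it stands.
- The arm moves only by the tool move_arm, never from a script. Its argument "increments" is a list of rows, each a list of 6 numbers: the shift along the tool's x, y, z in cm, then the turn, a rotation vector about the tool's x, y, z in degrees. In form: [[x, y, z, wx, wy, wz], ...]. A call has 1 to 20 rows; each row is the pose to reach, as a shift and turn from the pose commanded when the call began, along the tool's axes at that moment; what a row does not reach only later rows make up. A row lasts 1/10 s, in which the tool goes at most 50 mm and 8.59 degrees, less where a joint would pass 70% of its speed; a pose out of reach is approached as far as the arm can. A call with a gripper value outside its range is refused whole. "grip" is the opening, from -1 (shut) to 1 (fully open), set as the call begins (left out, the last holds). The fingers move at their own pace and stop on an object; the grip force is fixed at half the most. Time passes only in rows, so rows that repeat a pose let the fingers close. It gives the time, the measured TCP pose, the force and the opening at its end, in the units of the state.
- ctrl.read_state(): the state, without advancing time (a new reading comes with each control period).
- eyes.get_image(name): name is "scene" or "top"; returns the picture (480x640x3 uint8, red, green, blue); there is no depth.
- eyes.calibration(name): a dict with "fx", "fy", "cx", "cy" (pixels), "pose" (4x4, takes a point from camera to world coordinates). Camera axes: x right, y up, looking along -z (the intrinsics and any distortion apply to the point x, -y, -z); pixel columns grow to the right and rows downward; lengths in mm; the calibration is good to about 2 mm. A picture is of the moment at which its call begins. calibration takes no time and is no camera call.
- ctrl.finish_job(): hands the job in, once; it reports no verdict.
The state is a dict: "clock": time; "qpos": joint angles; "qd": joint speeds; "tau": joint torques, N m; "eef_pos": TCP position; "tool_rot": TCP orientation; "force": force on the tool from outside, world axes, zero at the start; "torque": the same for the moment, N m; "width": finger opening in mm.
Only numpy, scipy, OpenCV 4.12 (cv2) and the standard library are available. Lean on these libraries where they do the work, as an engineer would, in place of code of your own. Each camera call takes 0.05 s, during which the arm holds its last target. There are 200 camera calls.

## Task

Clamp the cast cover in the green clamping bridge: turn the black lever clockwise (seen from above) until its screw sits firmly on the cover. The ears beside the lever stop it before that, so lift it off its serrations, swing it back, let it drop in again and turn on, as often as needed; it is firm when turning on takes about 8 N of push at the knob, and 12 N or more marks the casting. Leave the lever fully down in its serrations, let go, and leave the other things on the bench where they are.

Things in the scene. Friction and masses are not known exactly. Their poses are not given: they have to be found in the camera images.
- axis (a point): point on the upright axis of the screw, 170 mm above the bench, inside the lever's head. It belongs to the fixed green bridge and has its axes: the lever's middle position points along -x of this frame, z is up. The bridge's beam below the lever is 50 mm along x, 186 mm along y, its top 130 mm above the bench. Turning the lever clockwise from above tightens
- ear (a point): centre of the top of the ear that stops the clockwise swing; a second one stands opposite, 108 mm away along -y of the axis frame. Each is 50 mm long (x), 18 mm thick (y), from the beam's top to 188 mm above the bench. They stop the lever 0.92 rad either side of its middle position, also when it is lifted
- knob (a point): centre of the upright black knob at the lever's end: round, spins freely on its pin, 19 mm across at the foot to 25 mm, 34 mm tall, 171 to 205 mm above the bench when the lever is down, 100 mm from the screw axis. The lever's bar below it (14 mm wide) has its top at 169 mm. Graspable from above in any yaw. The lever starts within 0.35 rad of its middle position
- head (a point): centre of the lever's round head on the screw axis (51 mm across, 18 mm tall). Free turning takes 1 N at the knob; once the foot touches, the push while turning rises about 1.9 N per 0.1 rad; standing still, friction hides half or more of it. Touch differs by cover: 0.05 rad before to 1.1 rad beyond where the screw is when the lever first meets the ear. The screw stays when let go; turned back while down, the lever unscrews it
- lever (a joint): height of the lever above its seat in the serrations, m: 0 = fully down and engaged, free to swing above 0.006, stop at 0.010. A spring and its weight hold it down with 6 to 7 N. If it is let down on a serration's crest it stays up at about 0.005 until moved a little sideways
- index (a joint): angle by which the lever has been swung back (counter-clockwise from above) on the screw since the start, rad. 12 serrations, so it seats at multiples of 0.524 rad, with 0.05 rad of play each way. 0 at the start
- foot: steel pressure foot of the screw, 40 mm across, under the beam, coming down 6 mm per rad of screw until it touches; its origin lies on the screw axis, 81 mm below the foot's underside, and turns with the screw
- drum_shaft: aluminium clutch drum, 145 mm across, 75 mm tall, with a steel shaft 120 mm tall in it; bystander; origin at the centre of the underside
- drum_plain: the same drum without a shaft; bystander; origin at the centre of the underside
- bearing: steel bearing ring, 52 mm across, 15 mm tall, on the bench near the bridge; bystander; origin at the centre of the underside
- grease: white jar with a black cap, 48 mm across, 50 mm tall, near the bridge; bystander; origin at the centre of the underside
- driver: screwdriver with a black handle, lying; bystander
- bush: brass flanged bush, 44 mm across, 35 mm tall; bystander; origin at the centre of the underside

How it is judged:
By the outcome, as a careful person would: the job done as asked, in the order asked, and still so for the second after the job is handed in, with the robot touching nothing.
It also fails if it takes over 72 s, if anything falls off the work surface, if the arm or the gripper's body presses on something with over 40 N, if the wrist force passes 120 N, or if a joint passes its speed limit or range.

## Working session

There is one attempt and no reset: what is moved stays moved. The work goes in short steps, Python scripts to look and compute and a tool call to move; the robot and the scene stay as the last step left them, time stands still between calls to the robot, and variables do not carry over. Pictures are saved under pics/ and viewed, about 8 in all and at most 12, crops included, and the job is handed in when it is done.

Besides the shell and the picture viewer there is one more tool, called after "Call:" as name([rows], argument=value, ...), one row to a line, values as JSON. move_arm: Moves the arm, as the interface text tells. Its arguments: {"type":"object","properties":{"increments":{"type":"array","items":{"type":"array","items":{"type":"number"}}},"grip":{"type":"number"}},"required":["increments"]}

```bash
mkdir -p pics; python3 - <<'E'
from cell import ctrl, eyes
import cv2
for n in("scene","top"):
    cv2.imwrite(f"pics/{n}0.png",eyes.get_image(n)[:,:,::-1]); c=eyes.calibration(n); print(n,c)
s=ctrl.read_state();print(s)
E
```

```text
scene {'fx': 507.12586318760435, 'fy': 507.12586318760435, 'cx': 323.51759921620146, 'cy': 234.29924403230237, 'pose': array([[-4.65605092e-01, -7.10530607e-01,  5.27596583e-01,
         1.08493695e+03],
       [ 8.84905422e-01, -3.65414250e-01,  2.88816240e-01,
         2.93324432e+02],
       [-1.24214684e-02,  6.01347389e-01,  7.98891122e-01,
         9.90057899e+02],
       [ 0.00000000e+00,  0.00000000e+00,  0.00000000e+00,
         1.00000000e+00]])}
top {'fx': 511.3314203937566, 'fy': 511.3314203937566, 'cx': 321.0567376750449, 'cy': 244.0995123325748, 'pose': array([[ 1.40966961e-02,  9.95849840e-01, -8.99131790e-02,
         3.85896536e+02],
       [-9.99499150e-01,  1.65819243e-02,  2.69534563e-02,
         1.33954717e+01],
       [ 2.83325287e-02,  8.94881913e-02,  9.95584819e-01,
         1.31645887e+03],
       [ 0.00000000e+00,  0.00000000e+00,  0.00000000e+00,
         1.00000000e+00]])}
{'clock': 0.1, 'qpos': array([-1.41177118,  0.62923884,  0.03838578,  1.51825675, -0.02699904,
        0.99630585, -0.01998153]), 'qd': array([ 0.0015845 , -0.00184325,  0.00029897, -0.00242559, -0.00137686,
       -0.00182068, -0.00077701]), 'tau': array([ 2.44996154e-03, -5.64518881e+01,  1.23021159e+00, -1.93966484e+01,
        1.12212310e-02,  5.51675956e-03, -9.11668650e-06]), 'eef_pos': array([144.70904812, 633.06506769, 200.39319682]), 'tool_rot': array([-3.13989955e+00, -1.78269693e-05,  2.91683446e+00]), 'force': array([-0.02991947, -0.17180613,  0.20597739]), 'torque': array([ 0.01794513, -0.02319571,  0.01981296]), 'width': 85.6801959917017}
```

View pics/scene0.png

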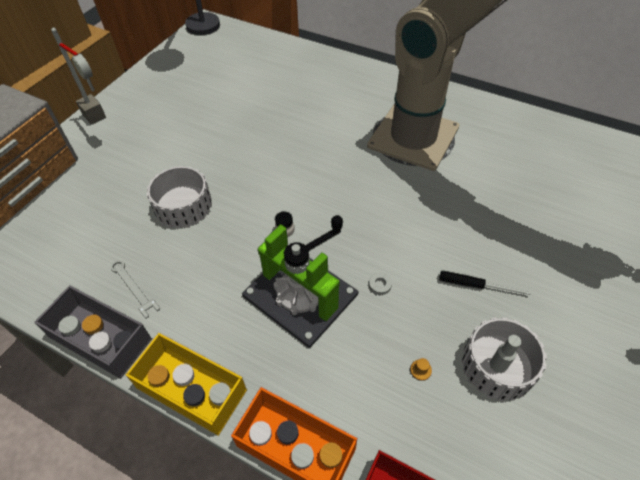

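View pics/top0.png

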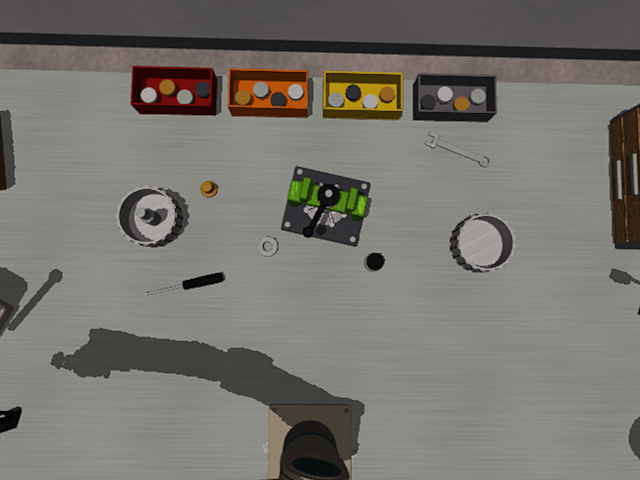

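```bash
cat > h.py <<'E'
from cell import ctrl, eyes
import numpy as np, cv2
def ray(n,u,v,z):
    c=eyes.calibration(n);P=c["pose"]
    d=P[:3,:3]@np.array([(u-c["cx"])/c["fx"],-(v-c["cy"])/c["fy"],-1.])
    return P[:3,3]+d*(z-P[2,3])/d[2]
def proj(n,p):
    c=eyes.calibration(n);P=c["pose"];q=P[:3,:3].T@(np.asarray(p,float)-P[:3,3])
    return np.array([c["cx"]+c["fx"]*q[0]/-q[2],c["cy"]-c["fy"]*q[1]/-q[2]])
E
python3 - <<'E'
import cv2,numpy as np
a=cv2.imread("pics/top0.png")[155:265,270:390];b=cv2.imread("pics/scene0.png")[200:350,235:395]
a=cv2.resize(a,None,fx=5,fy=5,interpolation=2)[:550,:600]
cv2.imwrite("pics/c1.png",a)
b=cv2.resize(b,None,fx=4,fy=4,interpolation=2); cv2.imwrite("pics/c2.png",b)
E
```

```text
(no output)
```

View pics/c1.png

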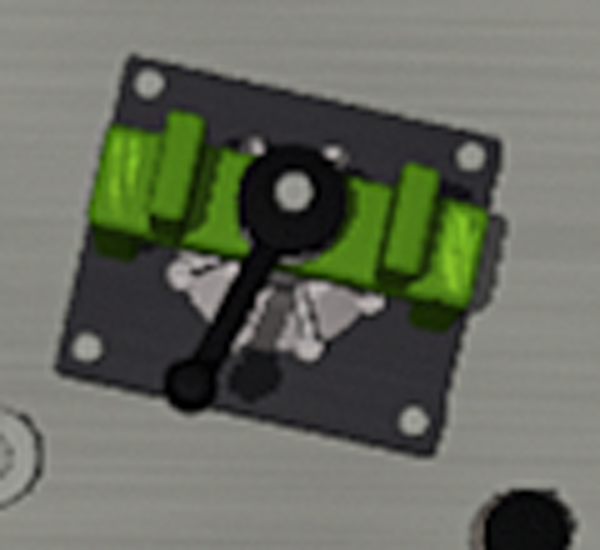

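View pics/c2.png

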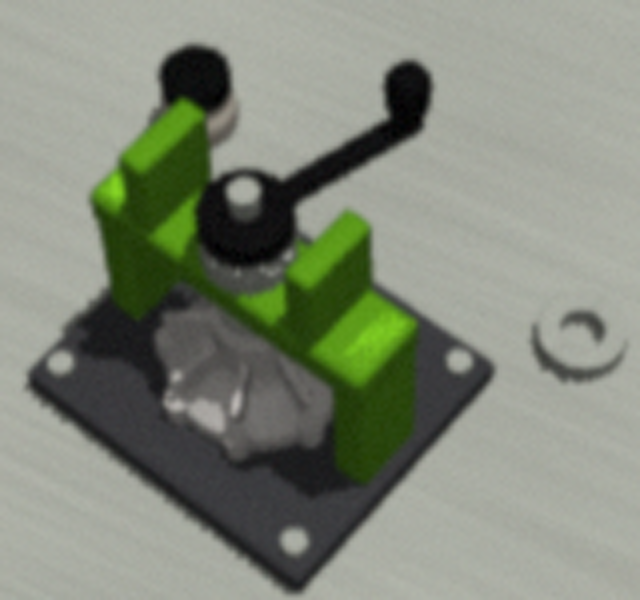

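```bash
python3 - <<'E'
from h import *
T=lambda u,v,z:ray("top",270+u/5,155+v/5,z).round(1)
S=lambda u,v,z:ray("scene",235+u/4,200+v/4,z).round(1)
print("knob",T(190,385,203),S(409,80,203))
h=T(293,197,179);print("head",h,"pin",T(293,190,190))
e1,e2=T(178,165,188),T(413,220,188);print(e1,e2,(e1+e2)/2,np.linalg.norm(e1-e2), S(165,135,188),S(328,255,188))
d=e1-e2;print("yaw",np.arctan2(-d[0],d[1]))
k=T(190,385,203);v=k-h;print(np.hypot(*v[:2]),np.arctan2(v[1],v[0]))
print("grease",T(528,525,50),"bearing",T(0,450,15))
E
```

```text
knob [512.6  12.2 203. ] [521.3  16.5 203. ]
head [601.4 -32.8 179. ] pin [602.5 -32.3 190. ]
[613.2  19.2 188. ] [590.3 -86.4 188. ] [601.75 -33.6  188.  ] 108.0544770011868 [596.9 -80.7 188. ] [622.8  24.9 188. ]
yaw -0.21354953667325396
99.55119286075879 2.6725542612297803
grease [ 462.8 -157.2   50. ] bearing [499.  108.3  15. ]
```

Call:
move_arm([
  [-2.5,-2.6,-2,0,0,0],
  [-5.3,-5.5,-4,0,0,0],
  [-8.1,-8.4,-6,0,0,0],
  [-10.9,-11.3,-6,0,0,0],
  [-13.7,-14.2,-6,0,0,0],
  [-16.5,-17.1,-6,0,0,0],
  [-19.3,-20.1,-6,0,0,0],
  [-22.1,-23.0,-6,0,0,0],
  [-24.9,-26.0,-6,0,0,0],
  [-27.7,-29.0,-6,0,0,0],
  [-30.5,-31.9,-6,0,0,0],
  [-33.3,-34.9,-6,0,0,0],
  [-36.1,-37.8,-6,0,0,0],
  [-38.9,-40.7,-6,0,0,0],
  [-41.7,-43.6,-6,0,0,0],
  [-44.5,-46.5,-6,0,0,0],
  [-47.3,-49.4,-6,0,0,0],
  [-49.3,-51.5,-6,0,0,0],
  [-49.9,-52.1,-6,0,0,0],
  [-49.9,-52.1,-6,0,0,0],
], grip=0.4)

```text
clock: 2.1
eef_pos: [515.1, 13.6, 260.8]
tool_rot: [-3.141, -0.001, 2.914]
force: [-0.4, 0.3, -0.1]
width: 59.6
```

```bash
python3 - <<'E'
from h import *
s=ctrl.read_state();p=s["eef_pos"];print(s["clock"],p,s["tool_rot"],s["width"],s["qpos"],s["force"])
a=eyes.get_image("top");b=eyes.get_image("scene")
for n in("top","scene"):print(n,proj(n,p))
a=cv2.resize(a[170:270,250:380],None,fx=3,fy=3,interpolation=2);b=cv2.resize(b[150:310,235:395],None,fx=3,fy=3,interpolation=2)
o=np.zeros((480,870,3),np.uint8);o[:300,:390]=a;o[:,390:]=b;cv2.imwrite("pics/m.png",o[:,:,::-1][:,:800])
E
```

```text
2.1 [515.13265082  13.57803993 260.77983696] [-3.14118593e+00 -8.09780311e-04  2.91431222e+00] 59.62492048232022 [-0.25259879  0.37424203  0.23959875  1.8135755  -0.10535315  0.9670232
  1.37454049] [-0.35455056  0.25964614 -0.076168  ]
top [307.45306519 227.62732719]
scene [337.62263774 198.24559072]
```

View pics/m.png

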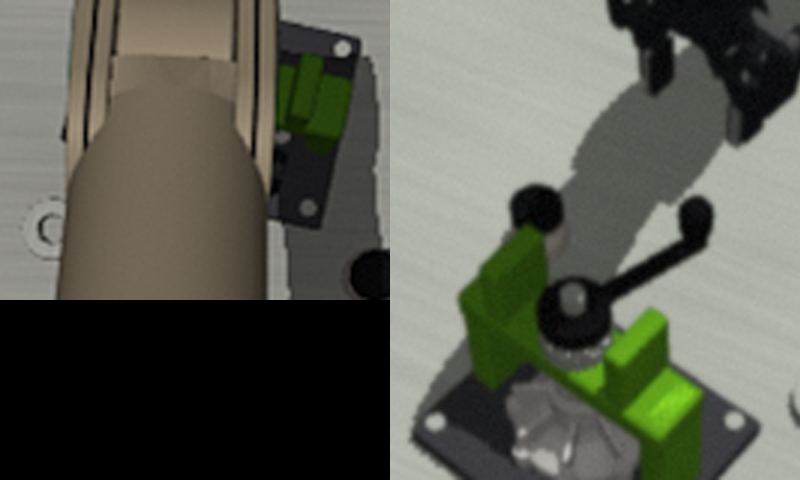

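Call:
move_arm([
  [0,0,2,0,0,0],
  [0,0,4,0,0,0],
  [0,0,6,0,0,0],
  [0,0,7.5,0,0,0],
  [0,0,8,0,0,0],
  [0,0,8,0,0,0],
])

```text
clock: 2.8
eef_pos: [514.3, 16.0, 180.8]
tool_rot: [3.141, -0.002, 2.919]
force: [0.4, 0.0, 0.0]
width: 59.9
```

```bash
python3 - <<'E'
from h import *
s=ctrl.read_state();p=s["eef_pos"];print(s["clock"],p,s["force"])
b=eyes.get_image("scene")
print(proj("scene",p),proj("scene",p+[0,0,10]),proj("scene",p+[0,0,25]))
b=cv2.resize(b[160:290,260:400],None,fx=4.5,fy=4.5,interpolation=2)
cv2.imwrite("pics/m2.png",b[:,:,::-1])
E
```

```text
2.8 [514.31531969  15.96597655 180.8295198 ] [0.4293685  0.00900311 0.00612525]
[338.47016078 224.34695704] [338.52553434 221.27819319] [338.61024095 216.5838125 ]
```

View pics/m2.png

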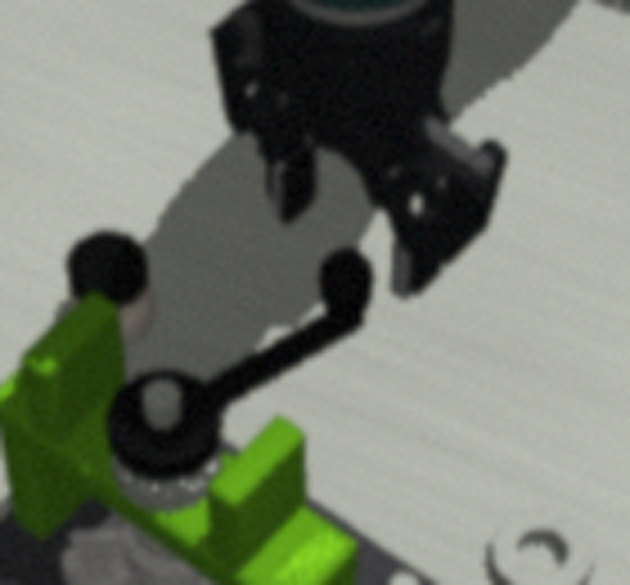

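```bash
python3 - <<'E'
from h import *
S=lambda u,v,z:ray("scene",260+u/4.5,160+v/4.5,z)
tx=np.array([np.cos(2.917),np.sin(2.917)]);ty=np.array([np.sin(2.917),-np.cos(2.917)])
k=np.mean([S(346,264,203)[:2],S(346,286,188)[:2]],0);print("knob",S(346,264,203),S(346,286,188))
p=np.array([514.3,16])
for z in (183,188,193):
    f1,f2=S(288,218,z)[:2],S(405,295,z)[:2];m=(f1+f2)/2
    print(z,f1,f2,np.linalg.norm(f1-f2),"mid rel TCP in tool",(m-p)@tx,(m-p)@ty,"knob-mid",(k-m)@tx,(k-m)@ty,"angle",(f2-f1)@tx,(f2-f1)@ty)
for n in("top",):
  c=eyes.calibration(n)
print(eyes.calibration("scene").keys())
E
```

```text
knob [518.57279001  14.31575398 203.        ] [519.01861062  14.68663127 188.        ]
183 [492.16455544 -28.77031328] [507.98892797  38.77672116] 69.37587929033332 mid rel TCP in tool 11.416951482624 -13.888261912967243 knob-mid -16.133540161968664 13.428331337492338 angle -0.38359158017368183 69.37481880917973
188 [495.83698339 -26.77482606] [511.56331851  40.35373138] 68.94607196540576 mid rel TCP in tool 8.282358635347903 -11.339908182259967 knob-mid -12.998947314692566 10.87997760678506 angle -0.3812150990015016 68.94501805429601
193 [499.50941134 -24.77933883] [515.13770906  41.9307416 ] 68.51626464047818 mid rel TCP in tool 5.1477657880718 -8.791554451552702 knob-mid -9.864354467416465 8.331623876077796 angle -0.3788386178293276 68.51521729941227
dict_keys(['fx', 'fy', 'cx', 'cy', 'pose'])
```

Call:
move_arm([
  [-0.3,0.1,0,0,0,0],
  [-0.6,0.2,0,0,0,0],
  [-0.6,0.2,0,0,0,0],
  [-0.6,0.2,0,0,0,0],
], grip=0.06)

```text
clock: 3.25
eef_pos: [521.7, 15.2, 181.5]
tool_rot: [3.141, 0.0, 2.917]
force: [0.9, -0.1, -0.2]
width: 45.4
```

```bash
python3 - <<'E'
from h import *
s=ctrl.read_state();p=s["eef_pos"];print(s["clock"],p,s["force"],s["width"])
b=eyes.get_image("scene")
print(proj("scene",p),proj("scene",p+[0,0,10]),proj("scene",p+[0,0,25]))
b=cv2.resize(b[190:250,300:370],None,fx=8,fy=8,interpolation=2)
b=cv2.convertScaleAbs(b,alpha=2.2)
cv2.imwrite("pics/m3.png",b[:,:,::-1])
E
```

```text
3.25 [521.71044129  15.1571989  181.46424765] [ 0.91838274 -0.11252637 -0.16915053] 45.41148488569385
[336.46653942 226.57435078] [336.50637798 223.51049292] [336.56732515 218.82323808]
```

View pics/m3.png

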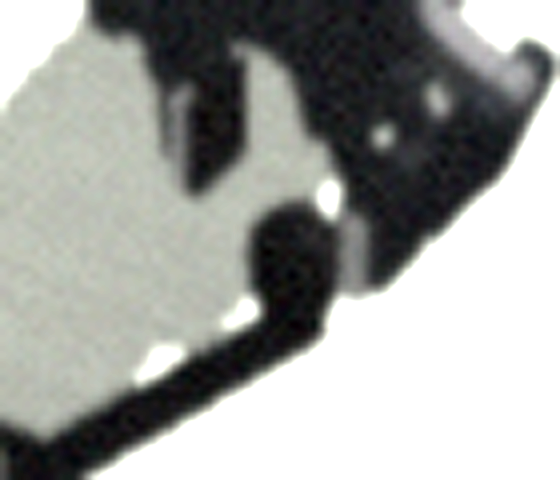

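```bash
python3 - <<'E'
from h import *
def two(z,t,s): a=ray("top",*t,z)[:2];b=ray("scene",*s,z)[:2];print(a.round(1),b.round(1),(b-a).round(1))
two(15,(268,245.5),(379,283.5)); two(35,(209,186),(421.5,363))
# white bolts of base plate z~? c1/c2
for t,s in [((148,82),(293,541)),((471,155),(60,362)),((87,347),(459,360))]:
  two(14,(270+t[0]/5,155+t[1]/5),(235+s[0]/4,200+s[1]/4))
for p in [(0,0,0),(0,0,400)]: print(proj("scene",p),proj("top",p))
for p in [(388,108),(460,122),(370,143),(425,166)]: print(ray("scene",*p,15))
for p in [(268,405),(352,404)]: print(ray("top",*p,15))
E
```

```text
[497.6 113.4] [506.2 115.5] [8.6 2.2]
[644.3 264.1] [647.2 268.2] [2.9 4.1]
[691.5  36.4] [689.4  35.3] [-2.2 -1. ]
[ 656.5 -131.6] [ 654.  -132.3] [-2.5 -0.7]
[552.8  65.1] [550.8  64.5] [-1.9 -0.6]
[413.83101384 135.29672131] [309.29828862 445.34710053]
[437.17183529  -0.82909412] [310.56504798 515.77419269]
[ -59.52365784 -107.22100989   15.        ]
[-95.86140244 101.56775563  15.        ]
[100.82354329 -92.16947588  15.        ]
[115.19046514  75.47715302  15.        ]
[100.78895615 104.08029974  15.        ]
[ 104.87138299 -104.57224677   15.        ]
```

```bash
python3 - <<'E'
from h import *
from scipy.optimize import least_squares
def tri(t,s):
    t=(270+t[0]/5,155+t[1]/5);s=(235+s[0]/4,200+s[1]/4)
    r=least_squares(lambda p:np.r_[proj("top",p)-t,proj("scene",p)-s],[600,0,100]);return r.x.round(1),r.fun.round(1)
for n,t,s in [("knob",(190,385),(409,80)),("earL",(178,165),(330,253)),("earR",(413,220),(164,136)),("pin",(293,190),(244,184)),
 ("earLc",(207,115),(288,285)),("bolt1",(148,82),(293,541)),("bolt2",(471,155),(60,362)),("bolt3",(87,347),(459,360)),
 ("c1",(132,58),(297,582)),("c2",(60,375),(492,370)),("c3",(498,140),(32,376)),("grease cap",(528,525),(196,75)),("bearing",(-8,453),(578,333))]: print(n,*tri(t,s))
E
```

```text
knob [513.7  12.5 192.3] [-0.1  0.  -0.1 -0. ]
earL [615.   20.5 176.4] [-0.5  0.2 -0.5 -0. ]
earR [591.7 -86.4 177.7] [-0.4  0.2 -0.4 -0. ]
pin [603.3 -32.3 185.1] [-0.1  0.  -0.1 -0. ]
earLc [638.5   9.  172.5] [-1.1  0.5 -1.  -0.1]
bolt1 [690.7  36.3  17.4] [ 0. -0.  0.  0.]
bolt2 [ 655.6 -130.9   17.6] [-0.1  0.  -0.1 -0. ]
bolt3 [552.4  65.1  16.7] [-0.  0. -0. -0.]
c1 [705.7  45.8   5.8] [-0.3  0.1 -0.2 -0. ]
c2 [539.7  79.9  -1.7] [-0.2  0.1 -0.2 -0. ]
c3 [ 665.8 -145.4    6.4] [-0.4  0.2 -0.4 -0. ]
grease cap [ 462.4 -156.4   43.4] [-0.7  0.3 -0.7 -0.1]
bearing [498.2 113.7   3.1] [-0.2  0.1 -0.2 -0. ]
```

Call:
move_arm([
  [0,0,-2,0,0,0],
  [0,0,-4,0,0,0],
  [0,0,-4.5,0,0,0],
  [0,0,-4.5,0,0,0],
])

```text
clock: 3.7
eef_pos: [521.9, 15.2, 226.7]
tool_rot: [3.141, 0.002, 2.917]
force: [-0.8, 0.2, 0.7]
width: 45.0
```

Call:
move_arm([
  [0,0,0,0,0,0],
  [0,0,0,0,0,0],
  [0,0,0,0,0,0],
  [0,0,0,0,0,0],
  [0,0,0,0,0,0],
  [0,0,0,0,0,0],
], grip=-1)

```text
clock: 4.3
eef_pos: [521.4, 15.1, 226.1]
tool_rot: [-3.142, -0.0, 2.917]
force: [0.7, 0.4, -0.2]
width: 0.1
```

```bash
python3 - <<'E'
from h import *
s=ctrl.read_state();p=s["eef_pos"];print(s["clock"],p,s["force"],s["width"])
b=eyes.get_image("scene")
print(proj("scene",p),proj("scene",p+[0,0,10]),proj("scene",p+[0,0,25]))
u,v=proj("scene",p);print((u-300)*8,(v-170)*8)
b=cv2.resize(b[170:245,300:375],None,fx=8,fy=8,interpolation=2)
b=cv2.convertScaleAbs(b,alpha=2.5)
cv2.imwrite("pics/m4.png",b[:,:,::-1])
E
```

```text
4.3 [521.41177847  15.12131719 226.06861129] [ 0.67354316  0.44694238 -0.24362646] 0.13864211790715467
[336.70205633 212.41380296] [336.7452565  209.12363269] [336.81139369 204.08655428]
293.61645065656967 339.310423667383
```

View pics/m4.png

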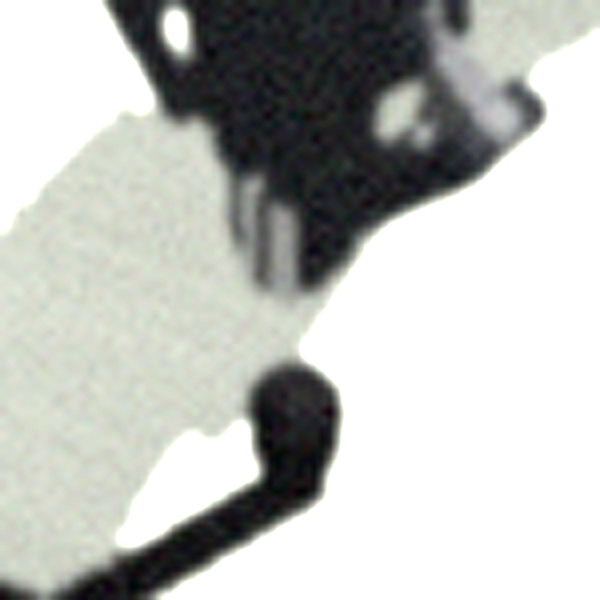

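Call:
move_arm([
  [0,0,0.7,0,0,0],
  [0,0,1.4,0,0,0],
  [0,0,1.7,0,0,0],
  [0,0,1.9,0,0,0],
  [0,0,2.0,0,0,0],
  [0,0,2.1,0,0,0],
  [0,0,2.2,0,0,0],
  [0,0,2.3,0,0,0],
])

```text
clock: 5.15
eef_pos: [521.6, 15.1, 203.3]
tool_rot: [3.141, 0.0, 2.917]
force: [-0.2, 0.5, 0.2]
width: -0.1
```

Call:
move_arm([
  [0,0,0.1,0,0,0],
  [0,0,0.2,0,0,0],
  [0,0,0.3,0,0,0],
  [0,0,0.4,0,0,0],
])

```text
clock: 5.55
eef_pos: [521.5, 15.1, 199.1]
tool_rot: [3.142, -0.0, 2.917]
force: [-0.3, 0.2, -0.7]
width: 0.0
```

Call:
move_arm([
  [0,0,0.1,0,0,0],
  [0,0,0.2,0,0,0],
  [0,0,0.3,0,0,0],
  [0,0,0.4,0,0,0],
])

```text
clock: 5.95
eef_pos: [521.5, 15.2, 195.1]
tool_rot: [3.142, -0.0, 2.917]
force: [0.2, -0.5, -0.2]
width: -0.0
```

```bash
python3 - <<'E'
from h import *
s=ctrl.read_state();p=s["eef_pos"];print(s["clock"],p,s["force"],s["width"])
b=eyes.get_image("scene")
u,v=proj("scene",p);print((u-300)*8,(v-180)*8)
b=cv2.resize(b[180:255,290:370],None,fx=8,fy=8,interpolation=2)
b=cv2.convertScaleAbs(b,alpha=3)
cv2.imwrite("pics/m5.png",b[:,:,::-1])
E
```

```text
5.95 [521.45717871  15.16378803 195.10354517] [ 0.18264324 -0.48310683 -0.19546839] -0.027314854676334873
292.65048755955695 338.36886545699144
```

View pics/m5.png

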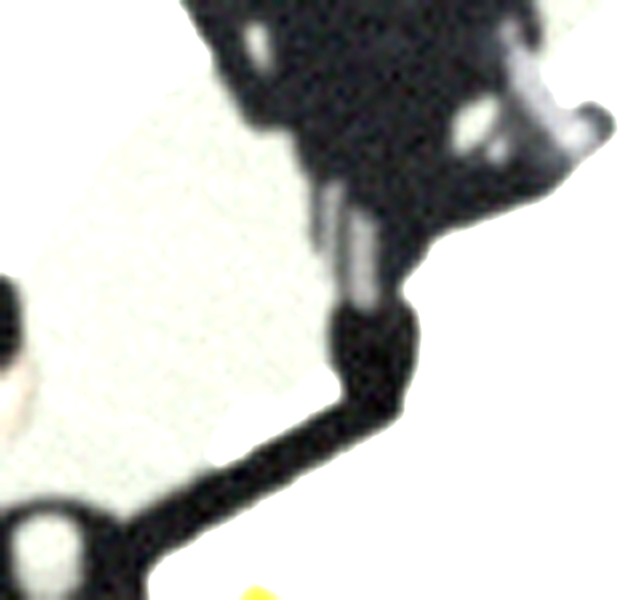

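Call:
move_arm([
  [0,0,0.2,0,0,0],
  [0,0,0.4,0,0,0],
  [0,0,0.6,0,0,0],
  [0,0,0.8,0,0,0],
  [0,0,1.0,0,0,0],
])

```text
clock: 6.5
eef_pos: [521.4, 15.1, 185.0]
tool_rot: [-3.142, -0.0, 2.917]
force: [-0.1, 1.2, 0.4]
width: -0.1
```

Call:
move_arm([
  [0,0,0.15,0,0,0],
  [0,0,0.3,0,0,0],
  [0,0,0.45,0,0,0],
  [0,0,0.6,0,0,0],
])

```text
clock: 6.9
eef_pos: [521.5, 15.2, 179.1]
tool_rot: [3.142, -0.0, 2.917]
force: [-0.5, -0.1, 0.2]
width: -0.2
```

Call:
move_arm([
  [0,0,0.15,0,0,0],
  [0,0,0.3,0,0,0],
  [0,0,0.45,0,0,0],
  [0,0,0.6,0,0,0],
])

```text
clock: 7.3
eef_pos: [521.8, 15.6, 174.2]
tool_rot: [3.141, 0.0, 2.917]
force: [-4.5, 1.3, 18.4]
width: 0.2
```

Call:
move_arm([
  [0,0,-1,0,0,0],
  [0.1,-0.1,-1,0,0,0],
  [0.2,-0.1,-1,0,0,0],
  [0.2,-0.1,-1,0,0,0],
  [0.2,-0.1,-1,0,0,0],
  [0.2,-0.1,-0.5,0,0,0],
  [0.2,-0.1,0,0,0,0],
  [0.2,-0.1,0.4,0,0,0],
  [0.2,-0.1,0.6,0,0,0],
], grip=0.2)

```text
clock: 8.2
eef_pos: [518.9, 14.6, 166.4]
tool_rot: [-3.141, -0.001, 2.917]
force: [-0.3, -0.7, -0.4]
width: 51.4
```

Call:
move_arm([
  [0,0,0.4,0,0,0],
  [0,0,0.8,0,0,0],
  [0,0,1.1,0,0,0],
  [0,0,1.4,0,0,0],
  [0,0,1.6,0,0,0],
  [0,0,1.6,0,0,0],
])

```text
clock: 8.8
eef_pos: [519.1, 14.6, 150.9]
tool_rot: [-3.141, -0.0, 2.917]
force: [-0.6, -0.5, -0.3]
width: 51.1
```

Call:
move_arm([
  [0,0,0.2,0,0,0],
  [0,0,0.4,0,0,0],
  [0,0,0.4,0,0,0],
])

```text
clock: 9.1
eef_pos: [519.1, 14.7, 147.0]
tool_rot: [-3.142, -0.0, 2.917]
force: [0.2, 0.2, -0.2]
width: 51.2
```

Call:
move_arm([
  [0,0,0,0,0,0],
  [0,0,0,0,0,0],
  [0,0,0,0,0,0],
  [0,0,0,0,0,0],
  [0,0,0,0,0,0],
  [0,0,0,0,0,0],
], grip=-1)

```text
clock: 9.7
eef_pos: [519.4, 14.6, 147.4]
tool_rot: [3.141, 0.0, 2.917]
force: [-0.2, 0.4, 4.0]
width: 22.1
```

```bash
python3 - <<'E'
from h import *
s=ctrl.read_state();p=s["eef_pos"];print(s["clock"],p,s["force"],s["torque"],s["width"])
b=eyes.get_image("scene")
b=cv2.resize(b[170:255,280:380],None,fx=7,fy=7,interpolation=2)
b=cv2.convertScaleAbs(b,alpha=1.8)
cv2.imwrite("pics/m6.png",b[:,:,::-1])
E
```

```text
9.7 [519.41714832  14.64504994 147.42194458] [-0.18619769  0.40929367  3.99542151] [ 0.0201795   0.18070748 -0.03147798] 22.06930114091287
```

View pics/m6.png

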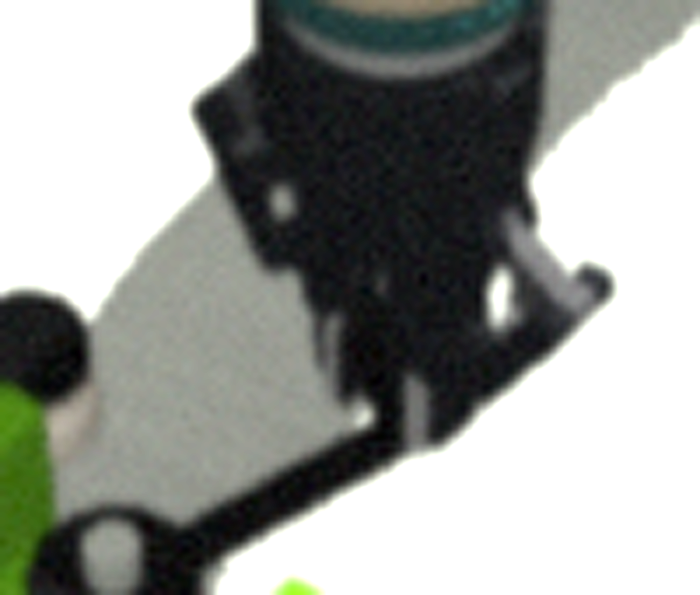

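```bash
cat > arc.py <<'E'
import sys,numpy as np,json
# usage: phi0 phi1 rows
def arc(p0,p1,n,r=99.6,z=0):
    return [[round(r*(np.cos(p)-np.cos(p0))/10,2),round(r*(np.sin(p)-np.sin(p0))/10,2),z] for p in np.linspace(p0,p1,n+1)[1:]]
a=list(map(float,sys.argv[1:]))
print(arc(a[0],a[1],int(a[2])))
E
cat > st.py <<'E'
from h import *
C=np.array([608,-30.5])
s=ctrl.read_state();p=s["eef_pos"];d=p[:2]-C;w=np.arctan2(d[1],d[0])%(2*np.pi);a=2.928-w
u=d/np.hypot(*d);t=np.array([u[1],-u[0]])
print("t%.2f a=%.3f phi=%.3f r=%.1f z=%.1f  push(cw)=%.2f rad=%.2f Fz=%.2f w=%.1f tz=%.2f"%(s["clock"],a,a-.011,np.hypot(*d),p[2],-s["force"][:2]@t,s["force"][:2]@u,s["force"][2],s["width"],s["torque"][2]),p.round(1))
E
python3 st.py; python3 arc.py .246 .60 10
```

```text
t9.75 a=0.258 phi=0.247 r=99.4 z=147.4  push(cw)=0.64 rad=0.83 Fz=5.01 w=22.2 tz=0.03 [519.4  14.7 147.4]
[[np.float64(-0.09), np.float64(0.34), 0], [np.float64(-0.2), np.float64(0.68), 0], [np.float64(-0.31), np.float64(1.01), 0], [np.float64(-0.44), np.float64(1.34), 0], [np.float64(-0.58), np.float64(1.66), 0], [np.float64(-0.73), np.float64(1.98), 0], [np.float64(-0.89), np.float64(2.3), 0], [np.float64(-1.06), np.float64(2.6), 0], [np.float64(-1.25), np.float64(2.9), 0], [np.float64(-1.44), np.float64(3.2), 0]]
```

Call:
move_arm([
  [-0.09,0.34,0,0,0,0],
  [-0.2,0.68,0,0,0,0],
  [-0.31,1.01,0,0,0,0],
  [-0.44,1.34,0,0,0,0],
  [-0.58,1.66,0,0,0,0],
  [-0.73,1.98,0,0,0,0],
  [-0.89,2.3,0,0,0,0],
  [-1.06,2.6,0,0,0,0],
  [-1.25,2.9,0,0,0,0],
  [-1.44,3.2,0,0,0,0],
])

```text
clock: 10.75
eef_pos: [541.3, 42.4, 147.4]
tool_rot: [-3.141, 0.001, 2.917]
force: [0.7, -2.3, 4.4]
width: 21.9
```

```bash
sed -i 's/round(\(r[^,]*\),2)/float(round(\1,2))/' arc.py; sed -i 's/^print(arc.*/print([[float(x) for x in q] for q in arc(a[0],a[1],int(a[2]))])/' arc.py; python3 st.py; python3 arc.py .60 .84 7
```

```text
t10.75 a=0.616 phi=0.605 r=98.9 z=147.4  push(cw)=1.07 rad=-2.13 Fz=4.42 w=21.9 tz=-0.01 [541.3  42.4 147.4]
[[-0.2, 0.28, 0.0], [-0.4, 0.55, 0.0], [-0.62, 0.81, 0.0], [-0.85, 1.07, 0.0], [-1.08, 1.32, 0.0], [-1.32, 1.56, 0.0], [-1.57, 1.79, 0.0]]
```

Call:
move_arm([
  [-0.2,0.28,0,0,0,0],
  [-0.4,0.55,0,0,0,0],
  [-0.62,0.81,0,0,0,0],
  [-0.85,1.07,0,0,0,0],
  [-1.08,1.32,0,0,0,0],
  [-1.32,1.56,0,0,0,0],
  [-1.57,1.79,0,0,0,0],
])

```text
clock: 11.45
eef_pos: [560.4, 55.8, 147.4]
tool_rot: [-3.141, 0.001, 2.916]
force: [0.3, -2.0, 4.3]
width: 22.2
```

```bash
python3 st.py; python3 arc.py .84 .90 3;  python3 arc.py .84 .78 2
```

```text
t11.45 a=0.854 phi=0.843 r=98.6 z=147.4  push(cw)=0.66 rad=-1.90 Fz=4.30 w=22.2 tz=-0.03 [560.4  55.8 147.4]
[[-0.15, 0.13, 0.0], [-0.3, 0.26, 0.0], [-0.46, 0.39, 0.0]]
[[0.22, -0.2, 0.0], [0.43, -0.41, 0.0]]
```

Call:
move_arm([
  [0.18,-0.17,0,0,0,0],
  [0.36,-0.34,0,0,0,0],
  [0.36,-0.34,-0.2,0,0,0],
  [0.36,-0.34,-0.4,0,0,0],
  [0.36,-0.34,-0.6,0,0,0],
  [0.36,-0.34,-0.8,0,0,0],
  [0.36,-0.34,-0.85,0,0,0],
])

```text
clock: 12.15
eef_pos: [554.3, 52.4, 154.2]
tool_rot: [-3.139, -0.002, 2.916]
force: [2.4, -5.0, -7.1]
width: 22.0
```

```bash
python3 st.py; python3 arc.py .79 .6 4;python3 arc.py .6 -.778 17
```

```text
t12.15 a=0.783 phi=0.772 r=98.8 z=154.2  push(cw)=0.68 rad=-5.52 Fz=-7.09 w=22.0 tz=0.01 [554.3  52.4 154.2]
[[0.33, -0.34, 0.0], [0.64, -0.7, 0.0], [0.93, -1.07, 0.0], [1.21, -1.45, 0.0]]
[[0.43, -0.68, 0.0], [0.8, -1.4, 0.0], [1.11, -2.14, 0.0], [1.36, -2.91, 0.0], [1.55, -3.7, 0.0], [1.68, -4.49, 0.0], [1.73, -5.3, 0.0], [1.73, -6.11, 0.0], [1.66, -6.91, 0.0], [1.52, -7.71, 0.0], [1.32, -8.49, 0.0], [1.06, -9.25, 0.0], [0.73, -9.99, 0.0], [0.35, -10.7, 0.0], [-0.09, -11.38, 0.0], [-0.58, -12.02, 0.0], [-1.13, -12.61, 0.0]]
```

```bash
python3 arc.py .785 -.785 17
```

```text
[[0.62, -0.68, 0.0], [1.17, -1.41, 0.0], [1.66, -2.2, 0.0], [2.07, -3.02, 0.0], [2.4, -3.88, 0.0], [2.65, -4.76, 0.0], [2.82, -5.66, 0.0], [2.9, -6.58, 0.0], [2.9, -7.5, 0.0], [2.82, -8.42, 0.0], [2.65, -9.32, 0.0], [2.4, -10.2, 0.0], [2.07, -11.06, 0.0], [1.66, -11.88, 0.0], [1.17, -12.67, 0.0], [0.62, -13.4, 0.0], [0.0, -14.08, 0.0]]
```

Call:
move_arm([
  [0,0,-0.12,0,0,0],
  [0,0,-0.15,0,0,0],
  [0.62,-0.68,-0.15,0,0,0],
  [1.17,-1.41,-0.15,0,0,0],
  [1.66,-2.2,-0.15,0,0,0],
  [2.07,-3.02,-0.15,0,0,0],
  [2.4,-3.88,-0.15,0,0,0],
  [2.65,-4.76,-0.15,0,0,0],
  [2.82,-5.66,-0.15,0,0,0],
  [2.9,-6.58,-0.15,0,0,0],
  [2.9,-7.5,-0.15,0,0,0],
  [2.82,-8.42,-0.15,0,0,0],
  [2.65,-9.32,-0.15,0,0,0],
  [2.4,-10.2,-0.15,0,0,0],
  [2.07,-11.06,-0.15,0,0,0],
  [1.66,-11.88,-0.15,0,0,0],
  [1.17,-12.67,-0.15,0,0,0],
  [0.62,-13.4,-0.15,0,0,0],
  [0.0,-14.08,-0.15,0,0,0],
  [0.0,-14.08,-0.15,0,0,0],
])

```text
clock: 14.15
eef_pos: [523.7, -86.1, 156.9]
tool_rot: [-3.139, -0.001, 2.914]
force: [-5.4, -3.1, -7.4]
width: 22.2
```

```bash
python3 st.py
```

```text
t14.15 a=-0.797 phi=-0.808 r=100.9 z=156.9  push(cw)=-0.35 rad=6.25 Fz=-7.37 w=22.2 tz=0.03 [523.7 -86.1 156.9]
```

```bash
python3 - <<'E'
import numpy as np
from scipy.optimize import least_squares
P=np.array([(519.4,14.7),(541.3,42.4),(560.4,55.8),(554.3,52.4),(523.7,-86.1)])
for f in (0,1):
    r=least_squares(lambda x:np.hypot(*(P-x[:2]).T)-(x[2] if f else 100),[608,-30,100]);C=r.x[:2];print(r.x,r.fun)
    print(2.928-np.arctan2(P[:,1]-C[1],P[:,0]-C[0])%(2*np.pi))
E
```

```text
[607.84954012 -32.14034588 100.        ] [ 0.0866582  -0.07450548 -0.07521182  0.07308994 -0.03605962]
[ 0.27343125  0.62838135  0.8624072   0.79257247 -0.78378169]
[607.53219536 -32.06229041  99.74166183] [ 0.02805133 -0.08557122 -0.03596532  0.09593191 -0.0024467 ]
[ 0.27422845  0.63023514  0.86483654  0.79483936 -0.78615796]
```

Call:
move_arm([
  [0.18,0.17,0,0,0,0],
  [0.18,0.17,0.3,0,0,0],
  [0.18,0.17,0.6,0,0,0],
  [0.18,0.17,0.8,0,0,0],
  [0.18,0.17,1.0,0,0,0],
  [0.18,0.17,1.0,0,0,0],
])

```text
clock: 14.75
eef_pos: [522.0, -83.3, 147.8]
tool_rot: [-3.14, -0.001, 2.916]
force: [-5.9, -3.2, -1.0]
width: 21.9
```

```bash
sed -i 's/608,-30.5/607.8,-32.1/' st.py; python3 st.py; python3 arc.py -.77 0.1 14; python3 arc.py 0.1 .5 8
```

```text
t14.75 a=-0.751 phi=-0.762 r=99.9 z=147.8  push(cw)=-0.31 rad=6.67 Fz=-1.03 w=21.9 tz=0.03 [522.  -83.3 147.8]
[[0.42, 0.46, 0.0], [0.8, 0.94, 0.0], [1.16, 1.45, 0.0], [1.49, 1.97, 0.0], [1.78, 2.52, 0.0], [2.03, 3.08, 0.0], [2.26, 3.66, 0.0], [2.44, 4.25, 0.0], [2.59, 4.85, 0.0], [2.7, 5.46, 0.0], [2.77, 6.07, 0.0], [2.81, 6.69, 0.0], [2.8, 7.31, 0.0], [2.76, 7.93, 0.0]]
[[-0.06, 0.49, 0.0], [-0.15, 0.98, 0.0], [-0.26, 1.47, 0.0], [-0.4, 1.95, 0.0], [-0.55, 2.42, 0.0], [-0.74, 2.88, 0.0], [-0.94, 3.34, 0.0], [-1.17, 3.78, 0.0]]
```

Call:
move_arm([
  [0.47,0.36,0,0,0,0],
  [0.85,0.84,0,0,0,0],
  [1.21,1.34,0,0,0,0],
  [1.54,1.86,0,0,0,0],
  [1.83,2.41,0,0,0,0],
])

```text
clock: 15.25
eef_pos: [510.2, -53.8, 147.7]
tool_rot: [-3.141, 0.0, 2.916]
force: [-4.1, -2.1, -0.0]
width: 21.8
```

```bash
python3 st.py; python3 arc.py -.46 -.16 5
```

```text
t15.25 a=-0.433 phi=-0.444 r=100.0 z=147.7  push(cw)=1.15 rad=4.47 Fz=-0.05 w=21.8 tz=-0.02 [510.2 -53.8 147.7]
[[0.25, 0.54, 0.0], [0.47, 1.1, 0.0], [0.65, 1.67, 0.0], [0.8, 2.25, 0.0], [0.91, 2.83, 0.0]]
```

Call:
move_arm([
  [0.27,0.52,0,0,0,0],
  [0.52,1.06,0,0,0,0],
  [0.7,1.62,0,0,0,0],
  [0.85,2.2,0,0,0,0],
  [0.96,2.78,0,0,0,0],
])

```text
clock: 15.75
eef_pos: [508.1, -24.2, 147.7]
tool_rot: [-3.142, 0.002, 2.917]
force: [-2.2, -3.8, 2.4]
width: 22.0
```

```bash
python3 st.py; python3 arc.py -.16 .14 5
```

```text
t15.75 a=-0.135 phi=-0.146 r=100.0 z=147.7  push(cw)=4.01 rad=1.90 Fz=2.35 w=22.0 tz=0.01 [508.1 -24.2 147.7]
[[0.08, 0.59, 0.0], [0.12, 1.19, 0.0], [0.13, 1.79, 0.0], [0.1, 2.38, 0.0], [0.03, 2.98, 0.0]]
```

Call:
move_arm([
  [0.05,0.33,0,0,0,0],
  [0.08,0.66,0,0,0,0],
  [0.1,1.0,0,0,0,0],
])

```text
clock: 16.05
eef_pos: [509.3, -14.7, 147.6]
tool_rot: [-3.141, 0.002, 2.916]
force: [-1.2, -3.9, 5.3]
width: 22.0
```

```bash
python3 st.py
```

```text
t16.05 a=-0.039 phi=-0.050 r=100.0 z=147.6  push(cw)=4.00 rad=0.47 Fz=5.28 w=22.0 tz=0.03 [509.3 -14.7 147.6]
```

Call:
move_arm([
  [0.0,0.27,0,0,0,0],
  [0.0,0.54,0,0,0,0],
  [0.0,0.8,0,0,0,0],
])

```text
clock: 16.35
eef_pos: [510.9, -7.1, 147.6]
tool_rot: [-3.141, 0.002, 2.916]
force: [-1.2, -4.7, 5.1]
width: 22.3
```

```bash
python3 st.py
```

```text
t16.35 a=0.039 phi=0.028 r=100.0 z=147.6  push(cw)=4.87 rad=-0.05 Fz=5.10 w=22.3 tz=0.03 [510.9  -7.1 147.6]
```

Call:
move_arm([
  [-0.01,0.27,0,0,0,0],
  [-0.03,0.54,0,0,0,0],
  [-0.05,0.8,0,0,0,0],
])

```text
clock: 16.65
eef_pos: [513.1, 0.3, 147.6]
tool_rot: [-3.141, 0.002, 2.916]
force: [-1.4, -5.3, 5.6]
width: 21.9
```

```bash
python3 st.py
```

```text
t16.65 a=0.116 phi=0.105 r=100.1 z=147.6  push(cw)=5.48 rad=-0.38 Fz=5.58 w=21.9 tz=0.01 [5.131e+02 3.000e-01 1.476e+02]
```

```bash
python3 - <<'E'
from h import *
for i in range(2):
    s=ctrl.read_state();print(s["clock"],s["eef_pos"].round(2),s["force"].round(2),s["qd"].round(4),s["tau"].round(2))
E
```

```text
16.65 [5.1312e+02 3.0000e-01 1.4762e+02] [-1.42 -5.31  5.58] [-0.0443  0.0085  0.0035 -0.0189  0.0033  0.0108 -0.0481] [-2.570e+00 -4.228e+01 -3.800e-01 -1.398e+01 -1.250e+00 -2.700e-01
  3.000e-02]
16.65 [5.1312e+02 3.0000e-01 1.4762e+02] [-1.42 -5.31  5.58] [-0.0443  0.0085  0.0035 -0.0189  0.0033  0.0108 -0.0481] [-2.570e+00 -4.228e+01 -3.800e-01 -1.398e+01 -1.250e+00 -2.700e-01
  3.000e-02]
```

Call:
move_arm([
  [-0.05,0.4,0,0,0,0],
])

```text
clock: 16.75
eef_pos: [514.4, 3.7, 147.6]
tool_rot: [-3.141, 0.001, 2.916]
force: [-1.1, -5.9, 5.2]
width: 22.0
```

```bash
python3 st.py; python3 -c "
from h import *
s=ctrl.read_state();print(s['qd'][0]*513,s['force'])"
```

```text
t16.75 a=0.152 phi=0.141 r=100.1 z=147.6  push(cw)=5.86 rad=-1.08 Fz=5.20 w=22.0 tz=-0.00 [514.4   3.7 147.6]
-38.39307769519958 [-1.08480878 -5.86032762  5.20374171]
```

Call:
move_arm([
  [0,0,0,0,0,0],
  [0,0,0,0,0,0],
  [0,0,0,0,0,0],
  [0,0,0,0,0,0],
])

```text
clock: 17.15
eef_pos: [514.9, 4.9, 147.7]
tool_rot: [3.141, 0.002, 2.917]
force: [-0.7, -2.6, 4.6]
width: 21.9
```

```bash
python3 st.py
```

```text
t17.15 a=0.166 phi=0.155 r=100.0 z=147.7  push(cw)=2.67 rad=-0.35 Fz=4.59 w=21.9 tz=0.03 [514.9   4.9 147.7]
```

Call:
move_arm([
  [-0.08,0.4,0,0,0,0],
  [-0.16,0.79,0,0,0,0],
])

```text
clock: 17.35
eef_pos: [517.5, 10.9, 147.7]
tool_rot: [-3.14, 0.001, 2.916]
force: [-1.7, -6.9, 7.4]
width: 22.3
```

```bash
python3 st.py
```

```text
t17.35 a=0.231 phi=0.220 r=100.0 z=147.7  push(cw)=6.97 rad=-1.42 Fz=7.38 w=22.3 tz=0.06 [517.5  10.9 147.7]
```

Call:
move_arm([
  [-0.08,0.35,0,0,0,0],
  [-0.17,0.7,0,0,0,0],
])

```text
clock: 17.55
eef_pos: [520.7, 17.1, 147.6]
tool_rot: [-3.14, 0.001, 2.915]
force: [-1.7, -6.3, 7.1]
width: 22.2
```

```bash
python3 st.py
```

```text
t17.55 a=0.300 phi=0.289 r=100.0 z=147.6  push(cw)=6.31 rad=-1.58 Fz=7.11 w=22.2 tz=-0.02 [520.7  17.1 147.6]
```

Call:
move_arm([
  [-0.1,0.34,0,0,0,0],
])

```text
clock: 17.65
eef_pos: [522.4, 20.0, 147.7]
tool_rot: [-3.14, 0.001, 2.915]
force: [-1.8, -8.1, 7.3]
width: 22.3
```

```bash
python3 st.py; python3 -c "
from h import *
s=ctrl.read_state();print(s['qd'][0]*513)"
```

```text
t17.65 a=0.334 phi=0.323 r=100.0 z=147.7  push(cw)=7.80 rad=-2.70 Fz=7.31 w=22.3 tz=-0.01 [522.4  20.  147.7]
-27.526740433179643
```

Call:
move_arm([
  [-0.1,0.34,0,0,0,0],
])

```text
clock: 17.75
eef_pos: [524.2, 22.8, 147.7]
tool_rot: [-3.14, 0.001, 2.915]
force: [-1.9, -7.6, 6.6]
width: 22.2
```

```bash
python3 st.py; python3 -c "
from h import *
s=ctrl.read_state();print(s['qd'][0]*513)"
```

```text
t17.75 a=0.368 phi=0.357 r=100.0 z=147.7  push(cw)=7.39 rad=-2.55 Fz=6.60 w=22.2 tz=0.02 [524.2  22.8 147.7]
-27.441311765682755
```

Call:
move_arm([
  [-0.12,0.33,0,0,0,0],
])

```text
clock: 17.85
eef_pos: [526.1, 25.6, 147.7]
tool_rot: [-3.139, 0.001, 2.915]
force: [-2.2, -8.6, 7.3]
width: 21.8
```

```bash
python3 st.py
```

```text
t17.85 a=0.401 phi=0.390 r=100.0 z=147.7  push(cw)=8.29 rad=-3.21 Fz=7.32 w=21.8 tz=-0.01 [526.1  25.6 147.7]
```

Call:
move_arm([
  [-0.12,0.33,0,0,0,0],
])

```text
clock: 17.95
eef_pos: [528.1, 28.3, 147.7]
tool_rot: [-3.139, 0.002, 2.915]
force: [-1.9, -8.8, 6.3]
width: 22.2
```

```bash
python3 st.py
```

```text
t17.95 a=0.435 phi=0.424 r=100.0 z=147.7  push(cw)=8.17 rad=-3.81 Fz=6.27 w=22.2 tz=0.03 [528.1  28.3 147.7]
```

Call:
move_arm([
  [0,0,0,0,0,0],
  [0.05,-0.12,0,0,0,0],
  [0.07,-0.18,0,0,0,0],
  [0.07,-0.18,0,0,0,0],
])

```text
clock: 18.35
eef_pos: [528.2, 28.5, 147.8]
tool_rot: [3.142, 0.003, 2.916]
force: [1.3, -4.9, 5.6]
width: 22.5
```

```bash
python3 st.py
```

```text
t18.35 a=0.437 phi=0.426 r=100.0 z=147.8  push(cw)=3.13 rad=-3.97 Fz=5.63 w=22.5 tz=-0.05 [528.2  28.5 147.8]
```

Call:
move_arm([
  [0,0,0,0,0,0],
  [0,0,0,0,0,0],
  [0,0,0,0,0,0],
  [0,0,0,0,0,0],
  [0,0,-1,0,0,0],
  [0,0,-3,0,0,0],
  [0,0,-6,0,0,0],
  [2,0,-9,0,0,0],
  [5,0,-11,0,0,0],
  [9,0,-12,0,0,0],
  [11,0,-12,0,0,0],
  [11,0,-12,0,0,0],
], grip=0.2)

```text
clock: 19.55
eef_pos: [416.8, 54.5, 268.3]
tool_rot: [3.14, -0.001, 2.919]
force: [1.5, 0.6, -0.2]
width: 51.6
```

```bash
python3 - <<'E'
from h import *
s=ctrl.read_state();print(s["clock"],s["eef_pos"],s["force"],s["width"])
b=eyes.get_image("scene")
cv2.imwrite("pics/f.png",cv2.resize(b[180:350,230:400],None,fx=3.5,fy=3.5,interpolation=2)[:,:,::-1])
E
```

```text
19.55 [416.75112509  54.47923279 268.25587679] [ 1.51438133  0.62969869 -0.23373299] 51.58407981411694
```

View pics/f.png

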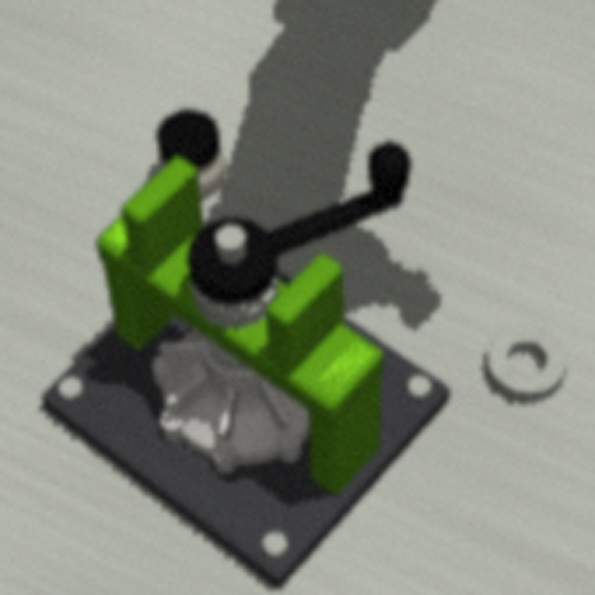

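```bash
python3 -c "
from cell import ctrl
print(ctrl.finish_job())"
```

```text
the job is handed in; nothing more can be done
None
```

I tightened the lever until turning on took about 8.2 N at the knob, then let go and handed the job in at about 20 s of the allowed 72 s.

**Sequence:** I gripped the knob and turned the lever clockwise to just short of the ear, where it still moved freely. I lifted it, swung it back three serrations, and let it drop in again. Then I turned on from the point where the foot touched. I backed off slightly, opened the gripper and moved clear.

**Last checks**
- **Push:** the last two readings while moving were 8.3 N and 8.2 N. The highest reading was 8.3 N, though force shows only at the end of each move.
- **Seating:** the gripper was within about 0.4 mm of its height before the lift, and the final picture shows the lever down.
- **Bystanders:** I saw the bearing and the grease jar near the bridge unmoved in the last picture. I did not look at the other things again, but the arm did not work near them.

**What disagreed**
- **Push rise:** it went up about 0.9 N per 0.1 rad, not the stated 1.9, with roughly 0.5 N of noise. I went by the measured push, so if the stated rise is right, the cover may be tighter than 8 N, possibly past the 12 N that marks it.
- **Fingertip height:** the fingers ended about 29 mm above the reported tool point. I found this by touching the knob's top once at about 18 N, and allowed for it.
- **Camera positions:** the top camera placed the bridge about 6 mm off from where the robot felt it.

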